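# Clear the glaze sieve: tapping ball in, shaker dial held at three

### The arm

A 6-joint arm with a two-finger parallel gripper is mounted at the origin on the work surface. World frame = base frame: x ahead of the robot, y to its left, z up, the work surface at z = 0. Lengths are in m, angles in rad, forces in N, time in s.
With the tool pointing down it reaches from about 0.325 to 0.9 m from the base axis. Payload 3.5 kg.
Tool frame: the origin (TCP) lies between the finger pads; the fingertips stand 17 mm ahead of it and the grasp point (between the pads) lies 2 mm behind it (env.finger_overhang is the distance from the TCP to the fingertips, in m); z points along the fingers, y is the line along which they close (so a half turn about z gives the same grasp; the last joint's range is limited). The gripper opens to 85 mm and grips with 20 to 120 N. Pads are 22 mm wide; open, the fingers measure 114 mm over their backs; the gripper's body (76 mm by 85 mm) begins 54 mm behind the grasp point. The pads swing forward as they close: fully open they stand 13 mm farther back than shut.
Start: joints at [1.019, 0.276, -0.026, 1.268, 0, 1.467], TCP at [0.271, 0.563, 0.248] pointing down, gripper open.
Joint ranges: [-3.12, 3.12], [-0.85, 1.88], [-1.08, 1.24], [-1.95, 2.15], [-1.57, 1.53], [-3.14, 3.14]. Speed limits (rad/s): [2.57, 2.57, 3.14, 3.14, 3.14, 3.14].

### API

Orientations are given as [roll, pitch, yaw] about the fixed x, y, z axes, in that order (R = Rz(yaw) Ry(pitch) Rx(roll)).
In Python, from cell import env gives the robot as it stands. The module is installed in compiled form; this text tells all that it offers.
- The arm moves only by the tool step_arm, never from a script. Its arguments are lists of equal length, an entry for each row: "linear": the shift along the tool's x, y, z in units of 40 mm (1.0 is 40 mm), a list of three; "spin": the turn about the tool's z in units of 6 degrees (1.0 is 6 degrees); "claw": the finger opening in mm, from 0 to 85.4. In form: {"linear": [[dx, dy, dz], ...], "spin": [spin, ...], "claw": [claw, ...]}. A call has exactly 8 rows; each row shifts and turns the commanded pose from where the row before left it, along the tool's axes as they then stand; what a row does not reach is not made up. A row lasts 1/8 s, in which the tool goes at most 62.5 mm and 10.7 degrees, less where a joint would pass 70% of its speed; a pose out of reach is approached as far as the arm can. A call is refused whole if a number of a shift passes 1 or a number of a turn 1, either way. A call with a gripper value outside its range is refused whole. The fingers move at their own pace and stop on an object; the grip force is fixed at half the most. Time passes only in rows, so rows that do not move let the fingers close, or fill a call up. It gives the time, the measured TCP pose, the force, the opening and the grip force at its end, in the units of the state.
- env.get_obs(): the state, without advancing time (a new reading comes with each control period).
- env.get_image(name): name is "scene" or "top" or "wrist"; returns (picture, depth): 420x560x3 uint8, red, green, blue; 420x560 float32, m along the optical axis (not along the pixel's ray), 0 where there is no reading.
- env.get_calibration(name): a dict with "intrinsics" (3x3 intrinsics, pixels), "rvec" (rotation vector, rad) and "tvec" (3), from world to camera coordinates, as OpenCV has them. Camera axes: x right, y down, z forward; pixel columns grow to the right and rows downward; lengths in m; the calibration is good to about 2 mm. The wrist camera is an equidistant fisheye: a pixel r from the principal point sees the ray r / f radians off the axis. A picture is of the moment at which its call begins: read the wrist's pose just before it. get_calibration takes no time and is no camera call; for the wrist camera it gives the pose at the moment of the call.
- env.hand_in(): hands the job in; it is judged then, once.
The state is a dict: "time_s": time; "q": joint angles; "qd": joint speeds; "joint_efforts": joint torques, N m; "position": TCP position; "ee_rot": TCP orientation; "force": force on the tool from outside, world axes, zero at the start; "ft_torque": the same for the moment, N m; "finger_gap": finger opening in m; "gripper_force": force on a finger pad.
Only numpy, scipy, OpenCV 4.12 (cv2) and the standard library are available. Lean on these libraries where they do the work, as an engineer would, in place of code of your own. Each camera call takes 0.05 s, during which the arm holds its last target. There are 200 camera calls.

### The job

The mesh of the glaze sieve on the shaker is clogged: pluck the orange rubber tapping ball from the pocket tray and put it on the sieve's mesh (not a white grinding ball: those are hard and would tear it). Only then turn the shaker's spring-return dial clockwise, past the one-dot and two-dot clicks, to the three-dot mark and hold it there with the fingers against its spring; finish while still holding it. Leave the white balls in their pockets and everything else on the table where it stands.

Things in the scene. Friction and masses are not known exactly. Their poses are not given: they have to be found in the camera images.
- ball_center (a point): centre of the orange rubber tapping ball: diameter 25 mm, 10 to 16 g, loose, starts in one of the tray's pockets with its centre 6.5 mm above the tray's top face. It rolls once it is released on the mesh; the sieve's wall keeps it in.
- tray: fixed brown wooden tray, 156 mm (its x) by 112 mm (its y), 16 mm high, origin at the centre of its underside. Six round pockets 26.6 mm wide, 7 mm deep: three along x (48 mm apart), two rows 60 mm apart along y; four hold 25 mm balls that stand 18 mm out. Fingers closing along the tray's y have 35 mm free beside a ball, up to the other row's ball.
- white1_center (a point): centre of a white ceramic grinding ball, diameter 25 mm, 29 g, loose in a pocket of the tray; stays there
- white2_center (a point): as white1
- white3_center (a point): as white1
- mesh (a point): centre of the top of the sieve's flat wire mesh; axes as shaker. The sieve is the round steel frame on the cream shaker, 196 mm wide inside, its rim 40 mm above the mesh. Two steel clips grip the rim at its -x and +x sides: 4 mm above it, reaching 2 mm inwards of the inside wall. Dial axis: 185 mm towards -y and 30 mm towards -x from here.
- dial_grip (a point): on the axis (vertical) of the shaker's dial, half-way up its grip: a black bar 54 mm long (this point's x), 14 mm wide (y), 26 mm high, on a grey disc 58 mm across. The disc's top is 13 mm below this point, the control pod's flat top 19 mm below. A white line at the bar's +x end points to the marks on the pod: green bar (off), then one, two, three white dots clockwise.
- dial (a joint): dial angle (rad), growing clockwise seen from above: 0 at the green bar (off, a stop), clicks at 0.436 (one dot), 0.873 (two dots), 1.31 (three dots); end stop 1.36. A spring pulls it back to 0 from everywhere, out of the clicks too: some 0.06 N m at 0, 0.14 N m at three dots; the clicks add or take about 0.03 N m.
- shaker: sieve shaker, fixed: cream housing 280 mm (x) by 370 mm (y), 105 mm high, from 125 mm at +y to 245 mm at -y of the origin, which is on the table under the mesh's centre. The mesh is 160 mm and the rim 200 mm above the table; the dark control pod's top, at the -y end, is 120 mm above it. The rim is 85 mm from the dial's axis.
- ball: the orange rubber ball itself (see ball_center)
- bowl: unglazed cream bowl, 124 mm wide, 58 mm high, loose; origin at its underside. It stands on the other side of the shaker from the tray. Leave it alone.
- jar: small jar of glaze with white lid, 52 mm wide, 75 mm high, loose, near the robot. Leave it alone.
- brush: brush lying near the robot, loose. Leave it alone.
- cup: grey-green mug, 76 mm wide, 85 mm high, loose, at the far left. Leave it alone.
- spoon: wooden spoon lying at the far right, loose. Leave it alone.

How it is judged:
By the outcome, as a careful person would: the job done as asked, in the order asked, and still so for the second after the job is handed in, while the arm keeps its last pose, push and grip.
It also fails if it takes over 53 s, if anything falls off the work surface, if the arm or the gripper's body presses on something with over 40 N, if the wrist force passes 120 N, or if a joint passes its speed limit or range.

## Working session

There is one attempt and no reset: what is moved stays moved. The work goes in short steps, Python scripts to look and compute and a tool call to move; the robot and the scene stay as the last step left them, time stands still between calls to the robot, and variables do not carry over. Pictures are saved under pics/ and viewed, at most 10 in all, crops included, and the job is handed in when it is done.

Besides the shell and the picture viewer there is one more tool, called after "Request:" by a JSON object that holds its "name" and its "arguments", one argument or row to a line. step_arm: Moves the arm, as the interface text tells. Its arguments: {"type":"object","properties":{"linear":{"type":"array"},"spin":{"type":"array"},"claw":{"type":"array"}},"required":["linear","spin","claw"]}

```bash
mkdir -p pics
cat > h.py <<'E'
import numpy as np, cv2
from cell import env
def cal(n):
    c=env.get_calibration(n); R=cv2.Rodrigues(np.array(c["rvec"],float))[0]
    return np.array(c["intrinsics"],float),R,np.array(c["tvec"],float).ravel()
def ray(c,uv):
    K,R,t=c; d=np.linalg.inv(K)@[uv[0],uv[1],1.]; return -R.T@t, R.T@d
def onz(c,uv,z):
    o,d=ray(c,uv); return o+d*(z-o[2])/d[2]
def pt(c,uv,dep):
    o,d=ray(c,uv); return o+d*dep
E
python3 - <<'E'
from h import *
o=env.get_obs(); print(o)
for n in("scene","top"):
    im,d=env.get_image(n); np.savez(f"pics/{n}0.npz",im=im,d=d); cv2.imwrite(f"pics/{n}0.png",im[:,:,::-1])
    K,R,t=cal(n); print(n,K[0,0],-R.T@t,R[2])
a=cv2.imread("pics/scene0.png")
E
```

```text
{'time_s': 0.0, 'q': array([ 1.01862490e+00,  2.77159512e-01, -2.79156938e-02,  1.26795622e+00,
       -3.32665505e-05,  1.46742483e+00]), 'qd': array([-0.00050924,  0.0034036 ,  0.00040666,  0.00013578,  0.000126  ,
        0.00082893]), 'joint_efforts': array([ 2.62479871e-04, -4.45510840e+01,  2.95202243e+01,  1.62784749e-02,
        8.97197708e-06, -1.54178174e-06]), 'position': array([0.27078839, 0.56247058, 0.24712676]), 'ee_rot': array([-3.13936606e+00, -1.97544852e-04,  2.69279254e+00]), 'force': array([ 0.39523948, -0.82178797,  0.28727433]), 'ft_torque': array([-0.02055493, -0.01408795, -0.00268202]), 'gripper_force': 0.0, 'finger_gap': 0.08515837845120451}
scene 399.410337192527 [1.12254602 0.49941977 0.72157065] [-0.61011145 -0.50303395 -0.61214447]
top 471.5877890266008 [ 0.44295053 -0.00375828  1.37295304] [ 0.05765841 -0.00731862 -0.99830954]
```

View pics/top0.png

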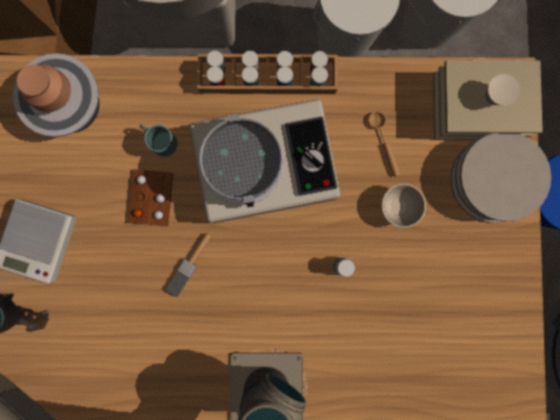

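View pics/scene0.png

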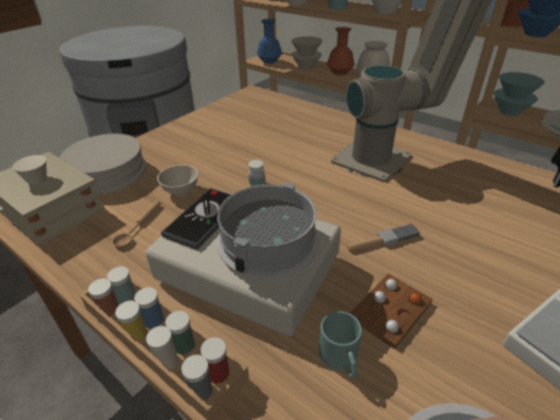

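The top view shows the tray near (150,197) with the orange ball at (138,213) and whites at (141,180), (160,198), (158,215). The sieve is near (240,160) and the dial near (313,160). The scene view agrees. Next I measure these.

Run:
```python
from h import *
T=np.load("pics/top0.npz");S=np.load("pics/scene0.npz")
ct,cs=cal("top"),cal("scene")
def blobs(im,m,box,mn=15):
    mm=np.zeros(m.shape,np.uint8);x0,y0,x1,y1=box;mm[y0:y1,x0:x1]=m[y0:y1,x0:x1]
    n,l,s,c=cv2.connectedComponentsWithStats(mm); return [(c[i].round(1),s[i].tolist()) for i in range(1,n) if s[i,4]>=mn]
h=cv2.cvtColor(T["im"],cv2.COLOR_RGB2HSV)
box=(122,165,178,228)
for nm,m in(("orange",(h[...,0]<14)&(h[...,1]>190)&(h[...,2]>140)),("white",(h[...,1]<70)&(h[...,2]>120))):
    for c,s in blobs(T["im"],m,box,10): print("top",nm,c,s,onz(ct,c,0.0225).round(4), "dep",pt(ct,c,T["d"][int(c[1]),int(c[0])]).round(4))
h2=cv2.cvtColor(S["im"],cv2.COLOR_RGB2HSV)
for nm,m in(("orange",(h2[...,0]<14)&(h2[...,1]>190)&(h2[...,2]>140)),("white",(h2[...,1]<70)&(h2[...,2]>120))):
    for c,s in blobs(S["im"],m,(350,275,435,345),10): print("scene",nm,c,s,onz(cs,c,0.0225).round(4))
# heights map from top depth
v,u=np.mgrid[0:420,0:560]; K,R,t=ct
P=np.stack([(u-K[0,2])/K[0,0],(v-K[1,2])/K[1,1],np.ones_like(u)],-1)*T["d"][...,None]
W=(P-t)@R; np.save("pics/W.npy",W)
z=W[...,2]
sel=np.zeros_like(z,bool); sel[95:225,188:345]=1
def rect(m,hh,name):
    m=m.astype(np.uint8); n,l,s,c=cv2.connectedComponentsWithStats(m); i=1+s[1:,4].argmax()
    p=W[l==i][:,:2].astype(np.float32); print(name,hh,s[i,4],[np.round(a,4) for a in cv2.minAreaRect(p)])
rect(sel&(z>.095),0,"housing")
rect(sel&(z>.185)&(z<.22),0,"rim")
rim=W[sel&(z>.19)&(z<.215)][:,:2]; A=np.c_[2*rim,np.ones(len(rim))]; s=np.linalg.lstsq(A,(rim**2).sum(1),rcond=None)[0]; print("rim circ",s[:2],np.sqrt(s[2]+s[0]**2+s[1]**2))
me=sel&(z>.15)&(z<.17)&(np.hypot(W[...,0]-s[0],W[...,1]-s[1])<.085); print("mesh z",np.median(z[me]),me.sum())
rect(sel&(z>.129),0,"dialall?")
d=np.zeros_like(sel); d[120:195,290:338]=1
rect(d&(z>.144),0,"bar"); rect(d&(z>.123),0,"disc"); print("pod z",np.median(z[d]))
tr=np.zeros_like(sel); tr[160:235,118:182]=1
rect(tr&(z>.009),0,"tray")
a=cv2.resize(T["im"][110:210,280:345,::-1],None,fx=6,fy=6,interpolation=cv2.INTER_CUBIC)
b=cv2.resize(T["im"][160:235,118:182,::-1],None,fx=6,fy=6,interpolation=cv2.INTER_CUBIC); b=cv2.copyMakeBorder(b,0,600-b.shape[0],0,0,cv2.BORDER_CONSTANT)
cv2.imwrite("pics/crop1.png",np.hstack([a,b]))
```

```text
top orange [138.1 212.7] [136, 211, 5, 5, 18] [0.4998 0.3674 0.0225] dep [0.4994 0.3645 0.0329]
top white [141.3 179.3] [138, 176, 8, 8, 46] [0.5958 0.3601 0.0225] dep [0.5951 0.3583 0.0291]
top white [160.3 198.1] [157, 195, 7, 7, 37] [0.542  0.3047 0.0225] dep [0.5414 0.303  0.0299]
top white [159.  214.5] [156, 211, 7, 8, 44] [0.4949 0.3076 0.0225] dep [0.4945 0.3054 0.0321]
scene white [389.9 282.1] [386, 279, 9, 8, 57] [0.4912 0.3083 0.0225]
scene white [378.7 294.1] [375, 291, 9, 8, 53] [0.538  0.3043 0.0225]
scene white [390.9 324. ] [386, 320, 11, 9, 76] [0.5935 0.3603 0.0225]
housing 0 13606 [array([0.6143, 0.001 ]), array([0.3381, 0.3687]), np.float64(11.1218)]
rim 0 779 [array([0.6316, 0.0655]), array([0.2057, 0.2048]), np.float64(45.7636)]
rim circ [0.63122509 0.06531917] 0.10091294653065332
mesh z 0.15956757704299998 3345
dialall? 0 5503 [array([0.6098, 0.0385]), array([0.2755, 0.2063]), np.float64(51.0329)]
bar 0 120 [array([ 0.6386, -0.1217]), array([0.0543, 0.0145]), np.float64(49.2117)]
disc 0 367 [array([ 0.5481, -0.0816]), array([0.0621, 0.2542]), np.float64(67.2381)]
pod z 0.11946954031452325
tray 0 2033 [array([0.5333, 0.1914]), array([0.405 , 0.1559]), np.float64(84.866)]
```

View pics/crop1.png

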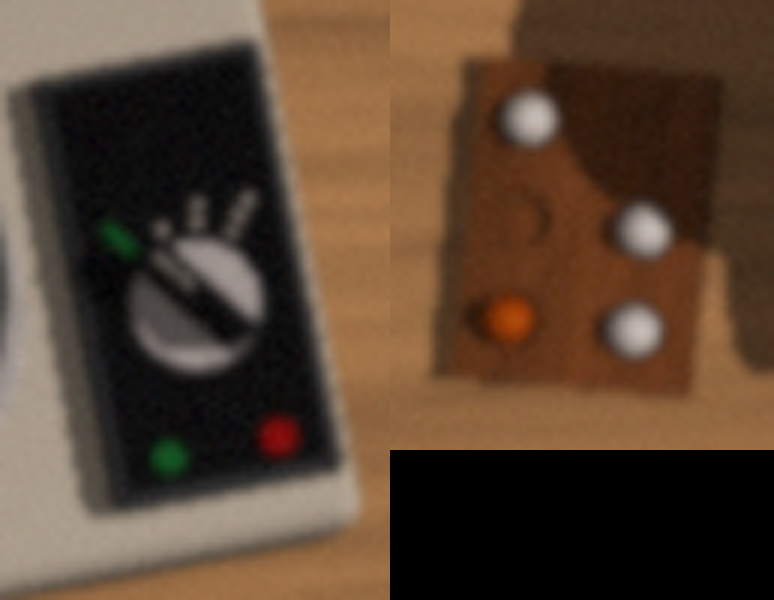

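The crop shows the bar (white line at its upper-left end) pointing at the green bar, with the three dots clockwise, and the orange ball at the lower left of the tray. The measurements agree with the given sizes:
- **Tray pockets:** spacing 48 and 60 mm, yaw about -4.4°.
- **Mesh to dial:** 187 mm.
- **Bar:** 54 x 14.5 mm at 49°.

Next I plan the moves.

```bash
cat >> h.py <<'E'
def plan(target, yawdeg=None):
    "units: shift along tool axes once at yaw (deg), spin units (spin first)"
    o=env.get_obs(); p=o["position"]; y=o["ee_rot"][2]; yt=y if yawdeg is None else np.radians(yawdeg)
    dy=(yt-y+np.pi)%(2*np.pi)-np.pi
    d=np.array(target)-p; c,s=np.cos(yt),np.sin(yt)
    print("t",o["time_s"],"pos",p.round(4),"rpy",o["ee_rot"].round(4),"F",o["force"].round(1),"gap",round(o["finger_gap"],4),"gf",o["gripper_force"])
    print("spin units",round(-np.degrees(dy)/6,3),"linear units",(np.array([c*d[0]+s*d[1],s*d[0]-c*d[1],-d[2]])/.04).round(3))
E
python3 -c "
from h import *
print(env.finger_overhang); plan([.499,.3675,.12],175.6)"
```

```text
0.017
t 0.1 pos [0.2708 0.5625 0.2472] rpy [-3.1395e+00 -2.0000e-04  2.6928e+00] F [-0.5  0.4 -0. ] gap 0.0853 gf 0.0
spin units -3.552 linear units [-6.062 -4.424  3.181]
```

Request:
{"name": "step_arm", "arguments": {
  "linear": [
    [0,0,0],
    [0,0,0],
    [0,0,0],
    [0,0,0],
    [-0.5,-0.4,0],
    [-0.75,-0.55,0.2],
    [-0.8,-0.6,0.4],
    [-0.8,-0.6,0.4]
  ],
  "spin": [-0.888,-0.888,-0.888,-0.888,0,0,0,0],
  "claw": [60,52,52,52,52,52,52,52]
}}

```text
time_s: 1.1
position: [0.3788, 0.4676, 0.2075]
ee_rot: [-3.141, -0.0, 3.065]
force: [0.1, 0.3, 0.5]
finger_gap: 0.0521
gripper_force: 0.0
```

Request:
{"name": "step_arm", "arguments": {
  "linear": [
    [-0.8,-0.6,0.4],
    [-0.8,-0.6,0.4],
    [-0.7,-0.5,0.4],
    [-0.5,-0.35,0.4],
    [-0.3,-0.2,0.3],
    [-0.1,-0.024,0.2],
    [0,0,0.08],
    [0,0,0]
  ],
  "spin": [0,0,0,0,0,0,0,0],
  "claw": [52,52,52,52,52,52,52,52]
}}

```text
time_s: 2.1
position: [0.4982, 0.3687, 0.1212]
ee_rot: [3.141, -0.0, 3.066]
force: [-0.0, -0.5, -0.5]
finger_gap: 0.052
gripper_force: 0.0
```

Run:
```python
from h import *
plan([.499,.3675,.036],175.6)
c=env.get_calibration("wrist");im,d=env.get_image("wrist"); cv2.imwrite("pics/w1.png",im[:,:,::-1])
K=np.array(c["intrinsics"]);R=cv2.Rodrigues(np.array(c["rvec"]))[0];t=np.array(c["tvec"]).ravel()
h=cv2.cvtColor(im,cv2.COLOR_RGB2HSV); m=((h[...,0]<14)&(h[...,1]>190)&(h[...,2]>110)).astype(np.uint8)
n,l,s,ce=cv2.connectedComponentsWithStats(m)
for i in range(1,n):
    if s[i,4]<60: continue
    x=(ce[i]-K[:2,2])/[K[0,0],K[1,1]]; th=np.hypot(*x); ray_=np.r_[x/th*np.sin(th),np.cos(th)]
    o=-R.T@t; dd=R.T@ray_; print(ce[i],s[i],(o+dd*(.0225-o[2])/dd[2]).round(4))
```

```text
t 2.1 pos [0.4982 0.3687 0.1212] rpy [ 3.1415e+00 -3.0000e-04  3.0659e+00] F [-0.  -0.5 -0.5] gap 0.052 gf 0.0
spin units 0.011 linear units [-0.021 -0.029  2.129]
```

View pics/w1.png

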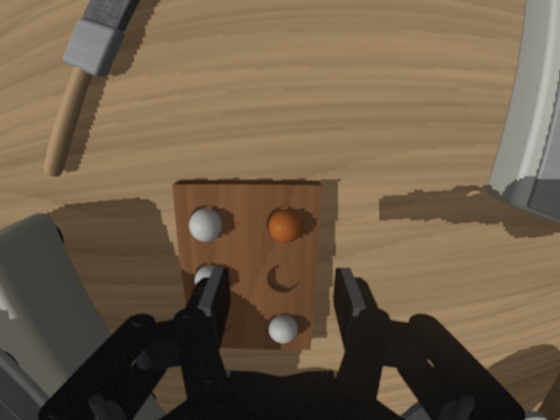

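The wrist view shows the orange ball at about (285,226), between and ahead of the fingertips (parallax). I locate it with a looser mask.

Run:
```python
from h import *
c=env.get_calibration("wrist");im=cv2.imread("pics/w1.png")[:,:,::-1].copy()
K=np.array(c["intrinsics"]);R=cv2.Rodrigues(np.array(c["rvec"]))[0];t=np.array(c["tvec"]).ravel()
h=cv2.cvtColor(im,cv2.COLOR_RGB2HSV); print(h[226,285],h[236,285],h[240,300])
def loc(m,box):
    mm=np.zeros(m.shape,np.uint8);x0,y0,x1,y1=box;mm[y0:y1,x0:x1]=m[y0:y1,x0:x1]
    ct=max(cv2.findContours(mm,0,1)[0],key=cv2.contourArea); ce,r=cv2.minEnclosingCircle(ct)
    x=(np.array(ce)-K[:2,2])/[K[0,0],K[1,1]]; th=np.hypot(*x); q=np.r_[x/th*np.sin(th),np.cos(th)]
    o=-R.T@t; dd=R.T@q; print(np.round(ce,1),round(r,1),(o+dd*(.0225-o[2])/dd[2]).round(4))
loc((h[...,0]<12)&(h[...,1]>195)&(h[...,2]>115),(260,200,310,250))
loc((h[...,1]<70)&(h[...,2]>70),(182,202,232,250))
loc((h[...,1]<70)&(h[...,2]>70),(265,308,302,346))
```

```text
[ 13 189 146] [ 12 190 142] [ 13 142 106]Traceback (most recent call last):
  File "<stdin>", line 10, in <module>
  File "<stdin>", line 7, in loc
ValueError: max() iterable argument is empty
```

Run:
```python
from h import *
c=env.get_calibration("wrist");im=cv2.imread("pics/w1.png")[:,:,::-1].copy()
K=np.array(c["intrinsics"]);R=cv2.Rodrigues(np.array(c["rvec"]))[0];t=np.array(c["tvec"]).ravel()
h=cv2.cvtColor(im,cv2.COLOR_RGB2HSV)
def loc(m,box):
    mm=np.zeros(m.shape,np.uint8);x0,y0,x1,y1=box;mm[y0:y1,x0:x1]=m[y0:y1,x0:x1]
    ct=max(cv2.findContours(mm,0,1)[0],key=cv2.contourArea); ce,r=cv2.minEnclosingCircle(ct)
    x=(np.array(ce)-K[:2,2])/[K[0,0],K[1,1]]; th=np.hypot(*x); q=np.r_[x/th*np.sin(th),np.cos(th)]
    o=-R.T@t; dd=R.T@q; print(np.round(ce,1),round(r,1),(o+dd*(.0225-o[2])/dd[2]).round(4))
loc((h[...,1]>172)&(h[...,2]>90),(260,200,310,250))
loc((h[...,1]<80)&(h[...,2]>70),(182,202,232,250))
loc((h[...,1]<80)&(h[...,2]>70),(265,308,302,346))
```

```text
[283.4 226.3] 16.1 [0.5012 0.3708 0.0225]
[204.6 224.5] 16.9 [0.4954 0.312  0.0225]
[282.2 329. ] 14.8 [0.5966 0.3628 0.0225]
```

Request:
{"name": "step_arm", "arguments": {
  "linear": [
    [-0.03,0,0.3],
    [0,0,0.4],
    [0,0,0.4],
    [0,0,0.4],
    [0,0,0.33],
    [0,0,0.2],
    [0,0,0.1],
    [0,0,0]
  ],
  "spin": [0,0,0,0,0,0,0,0],
  "claw": [52,52,52,52,52,52,52,52]
}}

```text
time_s: 3.15
position: [0.5002, 0.3681, 0.0359]
ee_rot: [3.142, 0.0, 3.065]
force: [-0.4, -0.3, -0.6]
finger_gap: 0.0519
gripper_force: 0.0
```

Request:
{"name": "step_arm", "arguments": {
  "linear": [
    [0,0,0],
    [0,0,0],
    [0,0,0],
    [0,0,0],
    [0,0,0],
    [0,0,0],
    [0,0,0],
    [0,0,0]
  ],
  "spin": [0,0,0,0,0,0,0,0],
  "claw": [40,32,28,24,22,20,20,20]
}}

```text
time_s: 4.15
position: [0.5005, 0.3686, 0.0365]
ee_rot: [3.14, 0.001, 3.065]
force: [-1.6, 2.3, 3.9]
finger_gap: 0.0211
gripper_force: 54.5
```

Request:
{"name": "step_arm", "arguments": {
  "linear": [
    [0,0,0],
    [0,0,0],
    [0,0,0.04],
    [0,0,0.02],
    [0,0,0],
    [0,0,0],
    [0,0,0],
    [0,0,0]
  ],
  "spin": [0,0,0,0,0,0,0,0],
  "claw": [32,34,34,34,28,22,20,20]
}}

```text
time_s: 5.15
position: [0.5003, 0.3685, 0.0338]
ee_rot: [3.14, 0.0, 3.065]
force: [-0.0, 3.2, 1.1]
finger_gap: 0.0213
gripper_force: 58.7
```

Run:
```python
from h import *
plan([.5,.3685,.08])
im,d=env.get_image("wrist"); cv2.imwrite("pics/w2.png",im[:,:,::-1])
```

```text
t 5.15 pos [0.5003 0.3685 0.0338] rpy [3.1404e+00 4.0000e-04 3.0650e+00] F [-0.   3.2  1.1] gap 0.0213 gf 58.71032774448395
spin units -0.0 linear units [ 0.009 -0.002 -1.154]
```

View pics/w2.png

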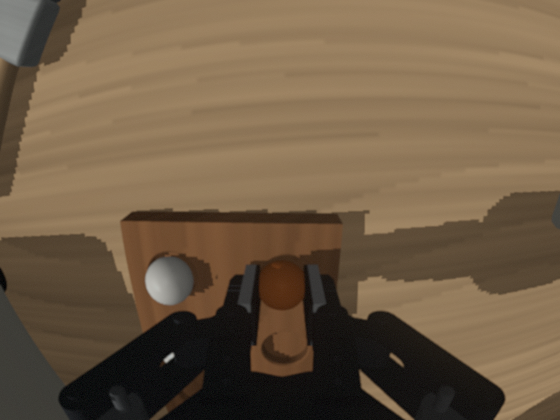

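The wrist view shows the ball at (283,285), held between the pads. The gap is the same at the lower height, so it is rubber compression. I lift gently.

Request:
{"name": "step_arm", "arguments": {
  "linear": [
    [0,0,-0.1],
    [0,0,-0.2],
    [0,0,-0.3],
    [0,0,-0.4],
    [0,0,-0.4],
    [0,0,-0.3],
    [0,0,-0.1],
    [0,0,0]
  ],
  "spin": [0,0,0,0,0,0,0,0],
  "claw": [20,20,20,20,20,20,20,20]
}}

```text
time_s: 6.2
position: [0.5002, 0.368, 0.1058]
ee_rot: [3.141, 0.0, 3.065]
force: [0.4, -0.6, -0.1]
finger_gap: 0.0213
gripper_force: 58.7
```

Run:
```python
from h import *
plan([.631,.0655,.26])
c=env.get_calibration("wrist");im,d=env.get_image("wrist"); cv2.imwrite("pics/w3.png",im[:,:,::-1])
a=cv2.imread("pics/w2.png");print(a[285,283],im[285,283,::-1])
m=(cv2.absdiff(im[250:320,255:310,::-1],a[250:320,255:310])).mean();print(m)
```

```text
t 6.2 pos [0.5002 0.368  0.1058] rpy [3.1414e+00 4.0000e-04 3.0647e+00] F [ 0.4 -0.6 -0.1] gap 0.0213 gf 58.727200627326965
spin units -0.0 linear units [-3.842 -7.29  -3.855]
[24 49 89] [25 51 90]
5.774805194805195
```

Request:
{"name": "step_arm", "arguments": {
  "linear": [
    [0,0,-0.4],
    [0,0,-0.8],
    [0,0,-0.9],
    [-0.1,-0.3,-0.9],
    [-0.3,-0.6,-0.6],
    [-0.4,-0.75,-0.25],
    [-0.4,-0.8,0],
    [-0.4,-0.8,0]
  ],
  "spin": [0,0,0,0,0,0,0,0],
  "claw": [20,20,20,20,20,20,20,20]
}}

```text
time_s: 7.25
position: [0.5544, 0.2325, 0.2606]
ee_rot: [3.141, 0.001, 3.065]
force: [0.6, -0.3, 0.4]
finger_gap: 0.0216
gripper_force: 58.8
```

Request:
{"name": "step_arm", "arguments": {
  "linear": [
    [-0.4,-0.8,0],
    [-0.4,-0.8,0],
    [-0.4,-0.8,0],
    [-0.4,-0.7,0],
    [-0.34,-0.5,0],
    [-0.2,-0.3,0],
    [-0.1,-0.14,0],
    [0,0,0]
  ],
  "spin": [0,0,0,0,0,0,0,0],
  "claw": [20,20,20,20,20,20,20,20]
}}

```text
time_s: 8.25
position: [0.6308, 0.0657, 0.2594]
ee_rot: [3.141, -0.0, 3.065]
force: [0.3, 0.6, 0.1]
finger_gap: 0.0216
gripper_force: 58.8
```

```bash
python3 -c "
from h import *
plan([.631,.0655,.188])"
```

```text
t 8.25 pos [0.6308 0.0657 0.2594] rpy [ 3.1413e+00 -4.0000e-04  3.0649e+00] F [0.3 0.6 0.1] gap 0.0216 gf 58.774972558021545
spin units -0.0 linear units [-0.005 -0.005  1.786]
```

Request:
{"name": "step_arm", "arguments": {
  "linear": [
    [0,0,0.2],
    [0,0,0.35],
    [0,0,0.4],
    [0,0,0.4],
    [0,0,0.25],
    [0,0,0.15],
    [0,0,0.08],
    [0,0,0]
  ],
  "spin": [0,0,0,0,0,0,0,0],
  "claw": [20,20,20,20,20,20,20,20]
}}

```text
time_s: 9.25
position: [0.631, 0.0655, 0.1865]
ee_rot: [3.142, 0.0, 3.065]
force: [-0.8, -0.9, -0.4]
finger_gap: 0.0214
gripper_force: 58.8
```

Request:
{"name": "step_arm", "arguments": {
  "linear": [
    [0,0,0],
    [0,0,0],
    [0,0,0],
    [0,0,0],
    [0,0,0],
    [0,0,0],
    [0,0,0],
    [0,0,0]
  ],
  "spin": [0,0,0,0,0,0,0,0],
  "claw": [23,25,27,30,35,40,46,46]
}}

```text
time_s: 10.25
position: [0.6308, 0.0655, 0.1863]
ee_rot: [-3.142, -0.0, 3.065]
force: [-0.5, 0.6, -0.1]
finger_gap: 0.0458
gripper_force: 0.0
```

Request:
{"name": "step_arm", "arguments": {
  "linear": [
    [0,0,-0.2],
    [0,0,-0.4],
    [0,0,-0.5],
    [0,0,-0.5],
    [0,0,-0.4],
    [0,0,-0.2],
    [0,0,-0.1],
    [0,0,0]
  ],
  "spin": [0,0,0,0,0,0,0,0],
  "claw": [46,46,46,46,46,46,46,46]
}}

```text
time_s: 11.25
position: [0.6307, 0.0654, 0.278]
ee_rot: [-3.142, -0.001, 3.065]
force: [0.8, 0.2, 0.2]
finger_gap: 0.046
gripper_force: 0.0
```

Run:
```python
from h import *
plan([.6386,-.1217,.26],-130.8)
im,d=env.get_image("wrist"); cv2.imwrite("pics/w4.png",im[:,:,::-1])
```

```text
t 11.25 pos [0.6307 0.0654 0.278 ] rpy [-3.1415e+00 -5.0000e-04  3.0648e+00] F [0.8 0.2 0.2] gap 0.046 gf 0.0
spin units -8.934 linear units [ 3.412 -3.206  0.451]
```

View pics/w4.png

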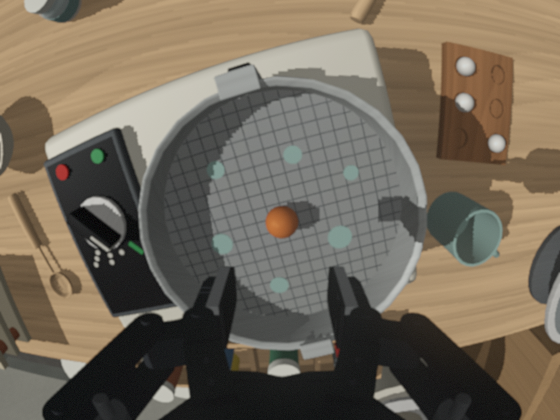

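The ball rests on the mesh at (282,221) and the whites are still in their pockets. The dial is at (98,222). Next I spin, then go above the dial.

Request:
{"name": "step_arm", "arguments": {
  "linear": [
    [0,0,0],
    [0,0,0],
    [0,0,0],
    [0,0,0],
    [0,0,0],
    [0,0,0],
    [0,0,0],
    [0,0,0]
  ],
  "spin": [-0.9,-1,-1,-1,-1,-1,-1,-1],
  "claw": [46,46,46,46,46,46,46,46]
}}

```text
time_s: 12.3
position: [0.6303, 0.0655, 0.2772]
ee_rot: [3.14, -0.001, -2.388]
force: [0.1, -0.4, -0.2]
finger_gap: 0.0456
gripper_force: 0.0
```

Request:
{"name": "step_arm", "arguments": {
  "linear": [
    [0,0,0],
    [0.2,-0.2,0],
    [0.5,-0.5,0],
    [0.7,-0.65,0],
    [0.8,-0.7,0],
    [0.7,-0.65,0],
    [0.4,-0.4,0],
    [0.11,-0.11,0]
  ],
  "spin": [-0.83,-0.2,0,0,0,0,0,0],
  "claw": [46,46,46,46,46,46,46,46]
}}

```text
time_s: 13.3
position: [0.6385, -0.1226, 0.2776]
ee_rot: [3.14, -0.0, -2.285]
force: [-0.9, -0.1, 0.3]
finger_gap: 0.0459
gripper_force: 0.0
```

Run:
```python
from h import *
plan([.6386,-.1217,.2],-130.8)
im,d=env.get_image("wrist"); cv2.imwrite("pics/w5.png",im[:,:,::-1])
```

```text
t 13.3 pos [ 0.6385 -0.1226  0.2776] rpy [ 3.1404e+00 -1.0000e-04 -2.2847e+00] F [-0.9 -0.1  0.3] gap 0.0459 gf 0.0
spin units -0.017 linear units [-0.019  0.012  1.941]
```

View pics/w5.png

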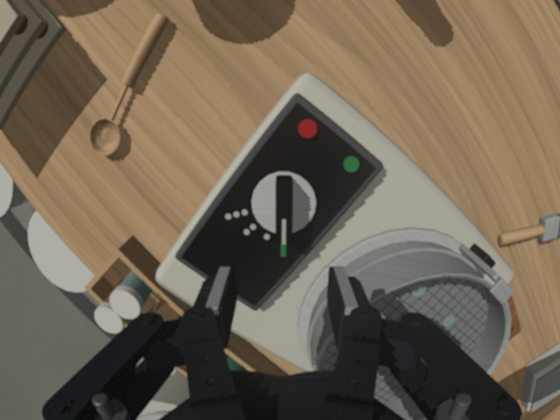

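The bar is upright in the picture at column 284, rows 177-257 with its line and the green mark, so it is aligned with the tool. The disc centre is near (284,203). I check the lateral offset.

Run:
```python
from h import *
c=env.get_calibration("wrist");K=np.array(c["intrinsics"]);R=cv2.Rodrigues(np.array(c["rvec"]))[0];t=np.array(c["tvec"]).ravel()
im=cv2.imread("pics/w5.png")
def wz(p,z):
    x=(np.array(p,float)-K[:2,2])/[K[0,0],K[1,1]]; th=np.hypot(*x); q=np.r_[x/th*np.sin(th),np.cos(th)]
    o=-R.T@t; dd=R.T@q; return o+dd*(z-o[2])/dd[2]
h=cv2.cvtColor(im,cv2.COLOR_BGR2HSV)
m=np.zeros(h.shape[:2],np.uint8); s=(slice(165,245),slice(245,325)); m[s]=((h[...,2]>70)&(h[...,1]<60))[s]
ct=max(cv2.findContours(cv2.morphologyEx(m,3,np.ones((15,15))),0,1)[0],key=cv2.contourArea)
(e,r)=cv2.minEnclosingCircle(ct); print("disc",e,r,wz(e,.126).round(4))
# bar edges on row scan at top rows
for row in (190,200,210):
    g=h[row,250:320,2].astype(int); b=np.where(g<45)[0]+250; b=b[(b>262)&(b<306)]; print(row,b.min(),b.max(),wz(((b.min()+b.max())/2,row),.152).round(4))
p=env.get_obs()["position"]; d=wz(e,.126)-p; y=env.get_obs()["ee_rot"][2]; print("tool x,y mm",(1e3*np.array([np.cos(y)*d[0]+np.sin(y)*d[1],np.sin(y)*d[0]-np.cos(y)*d[1]])).round(1))
for row in (190,200,210):print(h[row,262:306:2,2])
```

```text
disc (277.08673095703125, 208.6088409423828) 40.917938232421875 [ 0.6453 -0.1204  0.126 ]
190 277 291 [ 0.6253 -0.1346  0.152 ]
200 277 291 [ 0.6307 -0.1283  0.152 ]
210 277 291 [ 0.6362 -0.1219  0.152 ]
tool x,y mm [-6.  -3.7]
[157 156 157 156 155 157 148  69  32  34  34  31  32  31  29  57  93  93
  94  92 106 144]
[157 157 156 156 155 156 147  69  31  33  29  29  31  33  31  60  95  93
  93  91  93  93]
[154 154 154 153 153 153 145  66  28  33  30  33  33  31  29  62  91  90
  91  91  91  90]
```

Run:
```python
from h import *
c=env.get_calibration("wrist");K=np.array(c["intrinsics"]);R=cv2.Rodrigues(np.array(c["rvec"]))[0];t=np.array(c["tvec"]).ravel()
im=cv2.imread("pics/w5.png");h=cv2.cvtColor(im,cv2.COLOR_BGR2HSV)
def wz(p,z):
    x=(np.array(p,float)-K[:2,2])/[K[0,0],K[1,1]]; th=np.hypot(*x); q=np.r_[x/th*np.sin(th),np.cos(th)]
    o=-R.T@t; dd=R.T@q; return o+dd*(z-o[2])/dd[2]
v,u=np.mgrid[0:420,0:560]; m=((h[...,2]>70)&(np.hypot(u-284,v-203)<37)).astype(np.uint8)
m=cv2.morphologyEx(m,cv2.MORPH_OPEN,np.ones((5,5))); m=cv2.morphologyEx(m,cv2.MORPH_CLOSE,np.ones((19,19)))
ct=max(cv2.findContours(m,0,1)[0],key=cv2.contourArea); W=np.array([wz(q,.126) for q in ct[:,0]])[:,:2].astype(np.float32)
e,r=cv2.minEnclosingCircle(W); A=np.c_[2*W,np.ones(len(W))]; s=np.linalg.lstsq(A,(W**2).sum(1),rcond=None)[0]
print(e,r,s[:2],np.sqrt(s[2]+s[0]**2+s[1]**2))
plan([s[0],s[1],.2])
```

```text
(0.6396428346633911, -0.1189364641904831) 0.03229716420173645 [ 0.63816957 -0.12044814] 0.029228235588990664
t 13.35 pos [ 0.6386 -0.1225  0.2778] rpy [ 3.1408e+00 -3.0000e-04 -2.2843e+00] F [-0.1 -0.7 -0.5] gap 0.0462 gf 0.0
spin units -0.0 linear units [-0.032  0.041  1.944]
```

Request:
{"name": "step_arm", "arguments": {
  "linear": [
    [-0.025,0.03,0.2],
    [0,0,0.4],
    [0,0,0.5],
    [0,0,0.5],
    [0,0,0.5],
    [0,0,0.5],
    [0,0,0.3],
    [0,0,0.1]
  ],
  "spin": [0,0,0,0,0,0,0,0],
  "claw": [46,46,46,46,46,46,46,46]
}}

```text
time_s: 14.35
position: [0.6375, -0.1194, 0.1568]
ee_rot: [3.139, -0.001, -2.283]
force: [-0.5, 0.5, -0.0]
finger_gap: 0.046
gripper_force: 0.0
```

Request:
{"name": "step_arm", "arguments": {
  "linear": [
    [0,0,0.15],
    [0,0,0.1],
    [0,0,0.02],
    [0,0,0],
    [0,0,0],
    [0,0,0],
    [0,0,0],
    [0,0,0]
  ],
  "spin": [0,0,0,0,0,0,0,0],
  "claw": [46,40,35,30,24,20,18,17]
}}

```text
time_s: 15.35
position: [0.6384, -0.1202, 0.1476]
ee_rot: [-3.142, -0.0, -2.283]
force: [0.8, -0.8, -0.2]
finger_gap: 0.017
gripper_force: 0.0
```

Request:
{"name": "step_arm", "arguments": {
  "linear": [
    [0,0,0],
    [0,0,0],
    [0,0,0],
    [0,0,0],
    [0,0,0],
    [0,0,0],
    [0,0,0],
    [0,0,0]
  ],
  "spin": [0,0,0,0,0,0,0,0],
  "claw": [16,15,14,13,10,8,8,8]
}}

```text
time_s: 16.35
position: [0.6381, -0.12, 0.1477]
ee_rot: [3.141, 0.0, -2.283]
force: [-3.3, 1.9, 4.2]
finger_gap: 0.0128
gripper_force: 59.8
```

```bash
python3 -c "
from h import *
plan([.6384,-.121,.147])
print(env.get_obs()['ft_torque'])"
```

```text
t 16.35 pos [ 0.6381 -0.12    0.1477] rpy [ 3.141   0.     -2.2832] F [-3.3  1.9  4.2] gap 0.0128 gf 59.807122349739075
spin units -0.0 linear units [ 0.015 -0.022  0.017]
[ 0.41028764  0.63592217 -0.16059215]
```

Request:
{"name": "step_arm", "arguments": {
  "linear": [
    [0,0,0],
    [0,0,0],
    [0,0,0],
    [0,0,0],
    [0,0,0],
    [0,0,0],
    [0,0,0],
    [0,0,0]
  ],
  "spin": [0.5,0.8,0.8,0.8,0.8,0.8,0.8,0.7],
  "claw": [8,8,8,8,8,8,8,8]
}}

```text
time_s: 17.35
position: [0.6385, -0.1206, 0.1477]
ee_rot: [-3.14, 0.0, -2.913]
force: [-1.9, 0.7, 2.5]
finger_gap: 0.0124
gripper_force: 59.8
```

```bash
python3 -c "
from h import *
plan([.6384,-.121,.147])
print(env.get_obs()['ft_torque'])"
```

```text
t 17.35 pos [ 0.6385 -0.1206  0.1477] rpy [-3.1404  0.     -2.9133] F [-1.9  0.7  2.5] gap 0.0124 gf 59.75618898868561
spin units -0.0 linear units [ 0.005 -0.009  0.017]
[0.13792823 0.44849202 0.10123772]
```

Request:
{"name": "step_arm", "arguments": {
  "linear": [
    [0,0,0],
    [0,0,0],
    [0,0,0],
    [0,0,0],
    [0,0,0],
    [0,0,0],
    [0,0,0],
    [0,0,0]
  ],
  "spin": [0.7,0.8,0.8,0.8,0.8,0.8,0.7,0.5],
  "claw": [8,8,8,8,8,8,8,8]
}}

```text
time_s: 18.35
position: [0.6385, -0.1214, 0.1477]
ee_rot: [-3.139, 0.001, 2.752]
force: [-2.3, -1.7, 2.6]
finger_gap: 0.0127
gripper_force: 59.7
```

Request:
{"name": "step_arm", "arguments": {
  "linear": [
    [0,0,0],
    [0,0,0],
    [0,0,0],
    [0,0,0],
    [0,0,0],
    [0,0,0],
    [0,0,0],
    [0,0,0]
  ],
  "spin": [0.4,0.25,0,0,0,0,0,0],
  "claw": [8,8,8,8,8,8,8,8]
}}

```text
time_s: 19.35
position: [0.6385, -0.1214, 0.1477]
ee_rot: [-3.139, 0.001, 2.686]
force: [-1.7, -3.7, 2.0]
finger_gap: 0.0126
gripper_force: 59.8
```

Run:
```python
from h import *
plan([.6384,-.121,.147])
o=env.get_obs();print(o['ft_torque'],"turned",-2.2832-o["ee_rot"][2]+(2*np.pi if o["ee_rot"][2]>0 else 0),o["q"][5])
im,d=env.get_image("wrist");a,_=env.get_image("scene")
x=cv2.resize(im[120:400,140:420,::-1],(480,480)); y=cv2.resize(a[170:330,150:350,::-1],(320,256)); y=cv2.copyMakeBorder(y,0,224,0,0,0)
cv2.imwrite("pics/w6.png",np.hstack([x,y]))
```

```text
t 19.35 pos [ 0.6385 -0.1214  0.1477] rpy [-3.1392e+00  1.3000e-03  2.6856e+00] F [-1.7 -3.7  2. ] gap 0.0126 gf 59.76062536239624
spin units -0.0 linear units [0.006 0.008 0.017]
[-0.97487836  0.48833269  0.17847565] turned 1.3143703915336857 0.16976237603751398
```

View pics/w6.png

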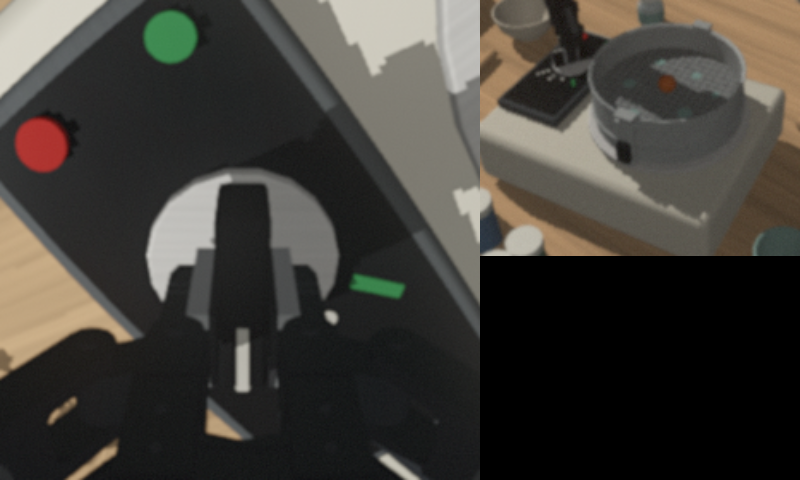

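The bar is straight between the pads (crop column 243), and the green mark is well to the right at (378,287). The ball is on the mesh in the scene crop. I check the bar's angle against the green mark.

Run:
```python
from h import *
c=env.get_calibration("wrist");K=np.array(c["intrinsics"]);R=cv2.Rodrigues(np.array(c["rvec"]))[0];t=np.array(c["tvec"]).ravel()
def wz(p,z):
    p=np.array(p)/(480/280)+[140,120]
    x=(p-K[:2,2])/[K[0,0],K[1,1]]; th=np.hypot(*x); q=np.r_[x/th*np.sin(th),np.cos(th)]
    o=-R.T@t; dd=R.T@q; return (o+dd*(z-o[2])/dd[2])[:2]
A=lambda v:np.degrees(np.arctan2(v[1],v[0]))
a,b=wz((352,281),.12),wz((404,291),.12); far,l1=wz((243,185),.152),wz((243,390),.152)
g=A(b-a); bar=A(l1-far); print(a,b,far,l1,"green dir",g,"green from axis",A((a+b)/2-[.6384,-.121]),"bar",bar,np.linalg.norm(l1-far))
print("turned by tool",A([np.cos(2.6856),np.sin(2.6856)])-180)
```

```text
[ 0.66286481 -0.09325689] [ 0.67501332 -0.07894202] [ 0.60636463 -0.10469982] [ 0.66290837 -0.13243802] green dir 49.679950179335876 green from axis 48.81306331994576 bar -26.130812343284546 0.06298097127930934
turned by tool -26.126454539666128
```

```bash
python3 -c "
from h import *
print(env.hand_in())"
```

```text
the job is handed in; nothing more can be done
None
```

The orange ball is on the mesh, the white balls are still in their pockets, and I handed in with the fingers holding the dial at about 1.32 rad by the images (three dots is 1.31), at about 19.5 s; no verdict came back.

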